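# Throw the interlocked isolator levers

## Robot

A 6-joint arm with a two-finger parallel gripper is mounted at the origin on the work surface. World frame = base frame: x ahead of the robot, y to its left, z up, the work surface at z = 0. Lengths are in mm, angles in rad, forces in N, time in s.
With the tool pointing down it reaches from about 350 to 875 mm from the base axis. Payload 4.2 kg.
Tool frame: the origin (TCP) lies at the very end of the fingers, on their centre line; the grasp point (between the pads) lies 19 mm behind it (arm.grip_point_offset is the distance from the TCP to the grasp point, in mm); z points along the fingers, y is the direction in which the jaws open and shut (so a half turn about z gives the same grasp; the last joint's range is limited). The gripper opens to 85 mm and grips with 20 to 120 N. Pads are 22 mm wide; open, the fingers measure 114 mm over their backs; the gripper's body (76 mm by 85 mm) begins 54 mm behind the grasp point. The pads swing forward as they close: fully open they stand 13 mm farther back than shut.
Start: joints at [-0.871, 0.385, 0.008, 0, -1.194, -0.259], TCP at [266.676, -565.228, 231.312] pointing down, gripper open.
Joint ranges: [-3.14, 3.14], [-1.21, 2.06], [-1.07, 1.41], [-3.16, 2.05], [-2.99, -0.16], [-3.1, 3.1]. Speed limits (rad/s): [2.79, 2.79, 3.14, 3.14, 3.14, 3.14].

## Interface

Orientations are given as a unit quaternion [x, y, z, w].
In Python, from bench import arm gives the robot as it stands.
- The arm moves only by the tool drive_tool, never from a script. Its argument "steps" is a list of rows, each a list of 5 numbers: the shift along the tool's x, y, z in m, then the turn about the tool's z in degrees, then the finger opening in m, from 0 to 0.0854. A call has 1 to 20 rows; each row shifts and turns the commanded pose from where the row before left it, along the tool's axes as they then stand; what a row does not reach is not made up. A row lasts 1/10 s, in which the tool goes at most 50 mm and 8.59 degrees, less where a joint would pass 70% of its speed; a pose out of reach is approached as far as the arm can. A call is refused whole if a number of a shift passes 0.05 or a number of a turn 8.59, either way. A call with a gripper value outside its range is refused whole. The fingers move at their own pace and stop on an object; the grip force is fixed at half the most. Time passes only in rows, so rows that do not move let the fingers close. It gives the time, the measured TCP pose, the force and the opening at its end, in the units of the state.
- arm.read_state(): the state, without advancing time (a new reading comes with each control period).
- arm.get_image(name): name is "side" or "top"; returns (picture, depth): 420x560x3 uint8, blue, green, red; 420x560 float32, mm along the optical axis (not along the pixel's ray), 0 where there is no reading.
- arm.camera_params(name): a dict with "K" (3x3 intrinsics, pixels), "world_to_cam" (4x4, takes a point from world to camera coordinates). Camera axes: x right, y up, looking along -z (the intrinsics and any distortion apply to the point x, -y, -z); pixel columns grow to the right and rows downward; lengths in mm; the calibration is good to about 2 mm. A picture is of the moment at which its call begins. camera_params takes no time and is no camera call.
- arm.job_done(): hands the job in, once; it reports no verdict.
The state is a dict: "clock": time; "joints": joint angles; "joint_vel": joint speeds; "joint_efforts": joint torques, N m; "position": TCP position; "ee_rot": TCP orientation; "contact_force": force on the tool from outside, world axes, zero at the start; "wrist_torque": the same for the moment, N m; "gripper_width": finger opening in mm.
Only numpy, scipy, OpenCV 4.12 (cv2) and the standard library are available. Lean on these libraries where they do the work, as an engineer would, in place of code of your own. Each camera call takes 0.05 s, during which the arm holds its last target.

## Task

Switch the bench supply on: throw all three red levers of the grey isolator bank over to the side away from the robot, fully home against their stops, and leave them there. A mechanical interlock inside lets them go only one after another, in an order that cannot be seen and is not always the same: a lever that is not yet free gives a little and then stops, so feel for the free one, and never push on the bank or its levers with more than 20 N. Leave everything else on the bench where it is.

Things in the scene. Friction and masses are not known exactly. Their poses are not given: they have to be found in the camera images.
- bank: Isolator bank, fixed: grey housing 170 (x) x 270 (y) x 75 mm high, yellow top, three levers in a row at y = +75, 0, -75 mm. Origin: centre of its underside on the bench; +x points away from the robot (turned up to 0.3 rad), y to its left. Hidden cards set the order anew each run: a lever is freed once the one before it in the order is fully over (0.82 rad or more). It bends if pushed over 20 N.
- lever_left (a joint): Lever on the robot's left (bank y = +75 mm). Joint in rad: 0 = off, leaning 0.45 rad from upright to the bank's -x (robot) side; 0.87 = on, leaning 0.42 rad to +x, where it meets a springy stop. Free, it drags 2 to 4 N at the grip all the way and stays where left. Blocked, it gives up to 0.15 rad (15 mm at the grip) from 0, then meets a springy block (a few N per mm, like the stop).
- lever_middle (a joint): Lever in the middle (bank y = 0). Joint in rad: 0 = off, leaning 0.45 rad from upright to the bank's -x (robot) side; 0.87 = on, leaning 0.42 rad to +x, where it meets a springy stop. Free, it drags 2 to 4 N at the grip all the way and stays where left. Blocked, it gives up to 0.15 rad (15 mm at the grip) from 0, then meets a springy block (a few N per mm, like the stop).
- lever_right (a joint): Lever on the robot's right (bank y = -75 mm). Joint in rad: 0 = off, leaning 0.45 rad from upright to the bank's -x (robot) side; 0.87 = on, leaning 0.42 rad to +x, where it meets a springy stop. Free, it drags 2 to 4 N at the grip all the way and stays where left. Blocked, it gives up to 0.15 rad (15 mm at the grip) from 0, then meets a springy block (a few N per mm, like the stop).
- lever_left_grip (a point): Centre of the left lever's red grip (24 mm diameter, 60 mm long, round ends), moving with the lever, at y = +75 mm of the bank. It lies 100 mm, and the grip's top 130 mm, from the pivot, which is at bank x = 0, 65 mm above the bench, parallel to the bank's y axis. Height of this point: 155 mm at joint 0 or 0.87, 165 mm with the lever upright. Below the grip: a 12 mm steel rod.
- lever_middle_grip (a point): Centre of the middle lever's red grip (24 mm diameter, 60 mm long, round ends), moving with the lever, at y = 0 of the bank. It lies 100 mm, and the grip's top 130 mm, from the pivot, which is at bank x = 0, 65 mm above the bench, parallel to the bank's y axis. Height of this point: 155 mm at joint 0 or 0.87, 165 mm with the lever upright. Below the grip: a 12 mm steel rod.
- lever_right_grip (a point): Centre of the right lever's red grip (24 mm diameter, 60 mm long, round ends), moving with the lever, at y = -75 mm of the bank. It lies 100 mm, and the grip's top 130 mm, from the pivot, which is at bank x = 0, 65 mm above the bench, parallel to the bank's y axis. Height of this point: 155 mm at joint 0 or 0.87, 165 mm with the lever upright. Below the grip: a 12 mm steel rod.
- screw_jar: Bystander: small jar with a yellow cap, 56 mm diameter, 75 mm high, standing just beyond the bank. Origin at the centre of its underside.
- tape_roll: Bystander: orange ring of tape, 90 mm diameter, 30 mm high, lying just beyond the bank. Origin at the centre of its underside.
- screwdriver: Bystander: screwdriver lying on the bench on the robot's side of the bank. Origin at its underside.
- oil_can: Bystander: blue can, 60 mm diameter, 130 mm high, standing to the left of the bank. Origin at the centre of its underside.
- small_bin: Bystander: red open parts bin 100 x 75 x 50 mm, to the right of the bank. Origin at the centre of its underside.
- wrench: Bystander: wrench lying on the bench farther to the right. Origin at its underside.
- carton: Bystander: cardboard carton 100 x 70 x 60 mm, farther to the left. Origin at the centre of its underside.

How it is judged:
By the outcome, as a careful person would: the job done as asked, in the order asked, and still so for the second after the job is handed in, with the robot touching nothing.
It also fails if it takes over 61 s, if anything falls off the work surface, if the arm or the gripper's body presses on something with over 40 N, if the wrist force passes 120 N, or if a joint passes its speed limit or range.

## Working session

There is one attempt and no reset: what is moved stays moved. The work goes in short steps, Python scripts to look and compute and a tool call to move; the robot and the scene stay as the last step left them, time stands still between calls to the robot, and variables do not carry over. Pictures are saved under pics/ and viewed, and the job is handed in when it is done.

Besides the shell and the picture viewer there is one more tool, called after "Call:" as name(argument=value, ...) on one line, values as JSON. drive_tool: Moves the arm, as the interface text tells. Its arguments: {"type":"object","properties":{"steps":{"type":"array"}},"required":["steps"]}

```bash
mkdir -p pics; ls; python3 - <<'E'
from bench import arm
import cv2,numpy as np
print(arm.read_state())
for n in("side","top"):
    im,d=arm.get_image(n); cv2.imwrite(f"pics/{n}0.png",im); np.save(f"{n}0.npy",d)
    p=arm.camera_params(n); print(n,p)
E
```

```text
pics
{'clock': 0.0, 'joints': array([-8.71417510e-01,  3.85570985e-01,  6.63097380e-03, -5.44471802e-04,
       -1.19400644e+00, -2.58615106e-01]), 'joint_vel': array([ 0.00228796,  0.00079059, -0.00017633, -0.00010429, -0.00072294,
        0.00021187]), 'joint_efforts': array([-6.66953056e-04, -3.92291486e+01,  1.88407302e+01,  4.18608248e+00,
       -4.50795822e-03,  3.39222325e-06]), 'position': array([ 266.42887588, -564.71633672,  230.20814801]), 'ee_rot': array([-2.18504116e-01,  9.75835402e-01,  1.07069015e-03, -2.70929789e-04]), 'contact_force': array([-0.12665909,  0.37513639, -0.15127192]), 'wrist_torque': array([ 0.06308257, -0.00361059,  0.00464576]), 'gripper_width': 85.5757032145745}
side {'K': array([[420.4732721 ,   0.        , 278.60226821],
       [  0.        , 420.4732721 , 206.27395226],
       [  0.        ,   0.        ,   1.        ]]), 'world_to_cam': array([[-9.99332937e-01, -3.31989373e-02, -1.52154881e-02,
         5.40690906e+02],
       [ 1.02246208e-02, -6.54325231e-01,  7.56144132e-01,
        -7.78670486e+01],
       [-3.50590594e-02,  7.55484164e-01,  6.54228202e-01,
        -1.47160188e+03],
       [ 0.00000000e+00,  0.00000000e+00,  0.00000000e+00,
         1.00000000e+00]])}
top {'K': array([[445.96214979,   0.        , 279.51294843],
       [  0.        , 445.96214979, 216.19557397],
       [  0.        ,   0.        ,   1.        ]]), 'world_to_cam': array([[-1.91783304e-02, -9.99648582e-01, -1.83004010e-02,
         1.75880665e+01],
       [ 9.88402369e-01, -2.17140375e-02,  1.50297232e-01,
        -5.50420201e+02],
       [-1.50641790e-01, -1.52057098e-02,  9.88471465e-01,
        -1.30999361e+03],
       [ 0.00000000e+00,  0.00000000e+00,  0.00000000e+00,
         1.00000000e+00]])}
```

View pics/top0.png

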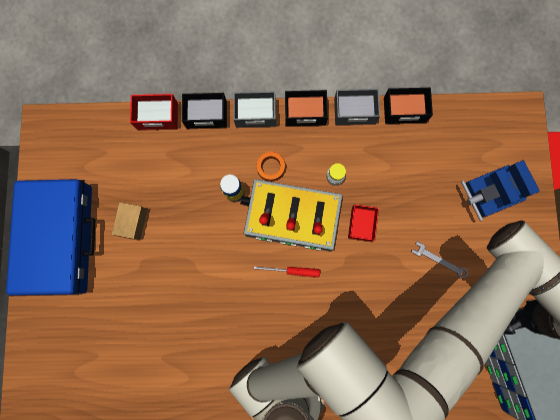

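View pics/side0.png

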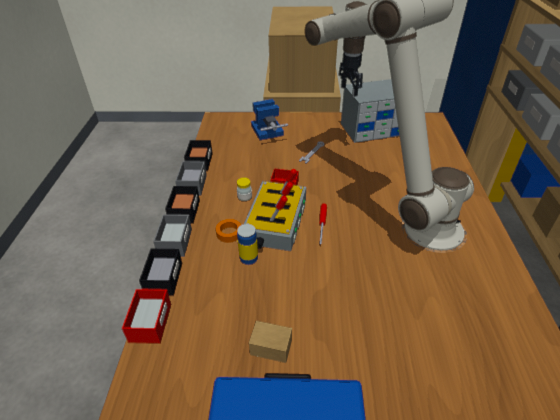

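The top view shows the yellow bank at about (293,215) with three red grips near (265,219), (291,225) and (318,229). The jar is at (337,172), the tape at (271,165), the can at (230,187), the bin at (363,223) and the screwdriver at (290,271).

```bash
cat > h.py <<'E'
import cv2,numpy as np
from bench import arm
def ray(n,uv):
    p=arm.camera_params(n);K=p["K"];M=p["world_to_cam"];R=M[:3,:3];t=M[:3,3]
    d=np.array([(uv[0]-K[0,2])/K[0,0],-(uv[1]-K[1,2])/K[1,1],-1.])
    return -R.T@t, R.T@d
def onz(n,uv,z):
    o,d=ray(n,uv);return o+d*(z-o[2])/d[2]
def dep(n,uv,D):
    o,d=ray(n,uv);return o+d*D
def proj(n,P):
    p=arm.camera_params(n);K=p["K"];M=p["world_to_cam"];c=M[:3,:3]@np.array(P,float)+M[:3,3]
    return np.array([K[0,0]*c[0]/-c[2]+K[0,2],K[1,1]*-c[1]/-c[2]+K[1,2]])
E
python3 - <<'E'
from h import *
im=cv2.imread("pics/top0.png");d=np.load("top0.npy")
h=cv2.cvtColor(im,cv2.COLOR_BGR2HSV)
roi=np.zeros(h.shape[:2],np.uint8);roi[175:255,240:346]=255
y=cv2.inRange(h,(20,100,100),(35,255,255))&roi
n,l,s,c=cv2.connectedComponentsWithStats(y);k=1+s[1:,4].argmax()
ct=max(cv2.findContours((l==k).astype(np.uint8),0,1)[0],key=cv2.contourArea)
P=np.array([onz("top",q[0],75)[:2] for q in ct],np.float32)
r=cv2.minAreaRect(P);print(r,cv2.boxPoints(r))
ps=[onz("top",q[0],75) for q in ct[:1]]
ys,xs=np.where(l==k);Z=np.array([dep("top",(u,v),d[v,u])[2] for u,v in zip(xs,ys)]);print("z",np.percentile(Z,[5,50,95]))
m=(cv2.inRange(h,(0,140,80),(8,255,255))|cv2.inRange(h,(172,140,80),(180,255,255)))&roi
n,l,s,c=cv2.connectedComponentsWithStats(m)
for i in range(1,n):
    if s[i,4]<15: continue
    ys,xs=np.where(l==i);Q=np.array([dep("top",(u,v),d[v,u]) for u,v in zip(xs,ys)])
    print(s[i],c[i],np.median(Q,0),Q[Q[:,2].argmax()],onz("top",c[i],165))
big=cv2.resize(im[150:290,200:400],None,fx=4,fy=4,interpolation=cv2.INTER_CUBIC);cv2.imwrite("pics/z.png",big)
im=cv2.imread("pics/side0.png");cv2.imwrite("pics/zs.png",cv2.resize(im[150:290,200:350],None,fx=4,fy=4,interpolation=cv2.INTER_CUBIC))
E
```

```text
((553.027587890625, -33.79652404785156), (250.3003387451172, 151.09396362304688), 78.74488830566406) [[ 454.507    -141.7947  ]
 [ 602.6951   -171.28488 ]
 [ 651.5482     74.201645]
 [ 503.36005   103.69183 ]]Traceback (most recent call last):
  File "<stdin>", line 11, in <module>
  File "h.py", line 10, in dep
    o,d=ray(n,uv);return o+d*D
        ~~~^^^^^^
  File "h.py", line 4, in ray
    p=arm.camera_params(n);K=p["K"];M=p["world_to_cam"];R=M[:3,:3];t=M[:3,3]
ValueError: time passes only in moves, steps and waits
```

```bash
sed -i 's/^def ray/import functools\n@functools.lru_cache(None)\ndef cp(n): return arm.camera_params(n)\ndef ray/; s/p=arm.camera_params(n)/p=cp(n)/' h.py
python3 - <<'E'
from h import *
im=cv2.imread("pics/top0.png");d=np.load("top0.npy")
h=cv2.cvtColor(im,cv2.COLOR_BGR2HSV)
roi=np.zeros(h.shape[:2],np.uint8);roi[175:255,240:346]=255
y=cv2.inRange(h,(20,100,100),(35,255,255))&roi
n,l,s,c=cv2.connectedComponentsWithStats(y);k=1+s[1:,4].argmax()
ys,xs=np.where(l==k);Z=np.array([dep("top",(u,v),d[v,u])[2] for u,v in zip(xs,ys)]);print("z",np.percentile(Z,[5,50,95]))
m=(cv2.inRange(h,(0,140,80),(8,255,255))|cv2.inRange(h,(172,140,80),(180,255,255)))&roi
n,l,s,c=cv2.connectedComponentsWithStats(m)
C=np.array([553,-34]);a=-.197
for i in range(1,n):
    if s[i,4]<15: continue
    ys,xs=np.where(l==i);Q=np.array([dep("top",(u,v),d[v,u]) for u,v in zip(xs,ys)])
    print(s[i],c[i],np.median(Q,0),Q[Q[:,2].argmax()],onz("top",c[i],165))
R=np.array([[np.cos(a),-np.sin(a)],[np.sin(a),np.cos(a)]])
for yy in(75,0,-75):
    q=C+R@[-43.5,yy];print(yy,q,proj("top",[*q,155]),proj("side",[*q,155]))
big=cv2.resize(im[150:290,200:400],None,fx=4,fy=4,interpolation=cv2.INTER_CUBIC);cv2.imwrite("pics/z.png",big)
im=cv2.imread("pics/side0.png");cv2.imwrite("pics/zs.png",cv2.resize(im[150:290,200:350],None,fx=4,fy=4,interpolation=cv2.INTER_CUBIC))
E
```

```text
z [69.24487731 73.83347067 78.48203783]
[259 213  10  12  81] [263.65432099 218.49382716] [523.71742726  46.91118759 179.02720989] [521.6062231   48.68631878 188.67062787] [526.44861655  48.11931774 165.        ]
[286 218  10  12  84] [290.54761905 223.71428571] [507.7479646  -26.28776753 177.41926225] [503.93292074 -23.74200907 187.04348064] [510.36066523 -25.49928678 165.        ]
[314 222   8  12  84] [317.42857143 227.60714286] [494.95642343 -98.34245423 179.63830667] [ 347.0341568   -14.28934183 1377.93980775] [498.02337752 -98.77710407 165.        ]
75 [525.02098751  48.0635416 ] [263.87429679 219.52632791] [282.35402065 202.15275985]
0 [510.3413694 -25.4858215] [290.52064222 224.20453011] [287.31971093 187.98039328]
-75 [495.66175129 -99.03518459] [317.31126315 228.90806224] [291.91154169 174.87504334]
```

View pics/z.png

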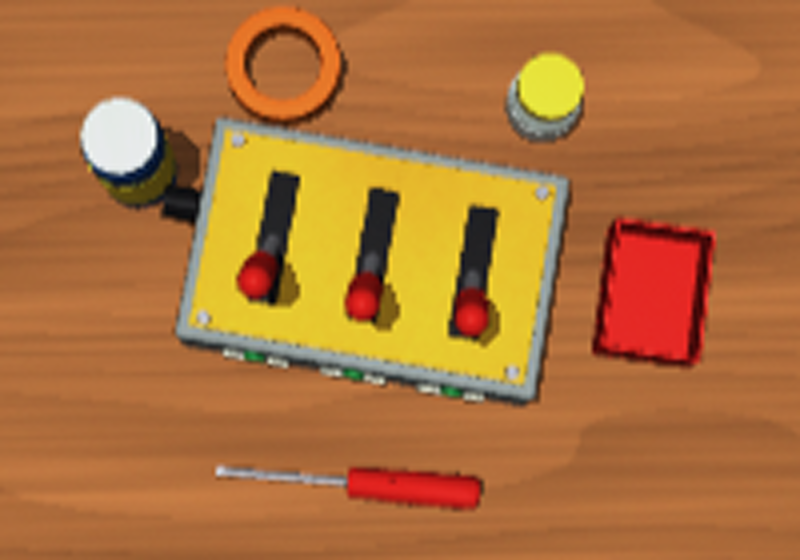

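View pics/zs.png

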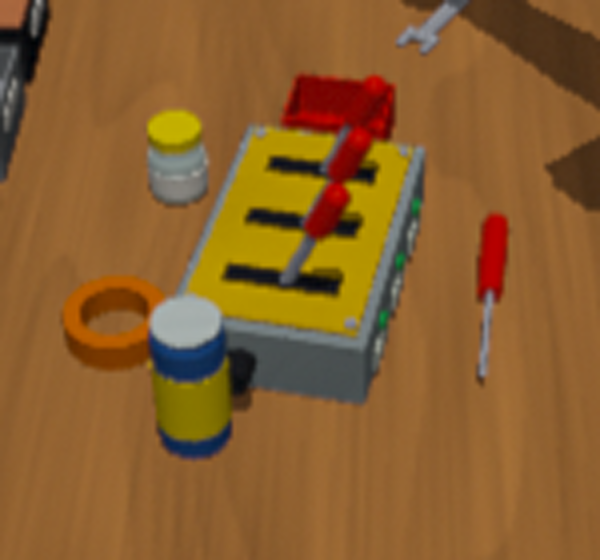

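The bank model (centre 553, -34, yaw -0.197) projects onto the grips to within about 1 px, and the top height and size also fit. I'll turn the tool so that tool -x is bank +x and tool +y is bank +y, close the fingers, and go behind the right lever.

```bash
cat > st.py <<'E'
import numpy as np
from bench import arm
from scipy.spatial.transform import Rotation as Ro
s=arm.read_state();a=-.197;C=np.array([553,-34])
R=np.array([[np.cos(a),-np.sin(a)],[np.sin(a),np.cos(a)]])
p=s["position"];f=s["contact_force"]
M=Ro.from_quat(s["ee_rot"]).as_matrix()
print("t",round(s["clock"],2),"bank xy",(R.T@(p[:2]-C)).round(1),"z",p[2].round(1),"F bank",(R.T@f[:2]).round(2),f[2].round(2),"w",round(s["gripper_width"],1))
print("tool x,y in bank deg",np.degrees(np.arctan2(*(R.T@M[:2,0])[::-1])).round(2),np.degrees(np.arctan2(*(R.T@M[:2,1])[::-1])).round(2),"tilt",M[:,2].round(4),"j6",s["joints"][5].round(2))
E
echo
```

Call:
drive_tool(steps=[[0, 0, 0, 7.3, 0], [0, 0, 0, 7.3, 0], [0, 0, 0, 7.3, 0], [0, 0, 0, 7.3, 0], [0, 0, 0, 7.3, 0], [-0.01, 0.04, 0, 0, 0], [-0.01, 0.04, 0, 0, 0], [-0.01, 0.04, 0, 0, 0], [-0.01, 0.04, 0, 0, 0], [-0.01, 0.04, 0, 0, 0], [-0.01, 0.04, 0, 0, 0], [0, 0.04, 0, 0, 0], [0, 0.04, 0, 0, 0], [0, 0.04, 0, 0, 0], [0, 0.04, 0, 0, 0], [0, 0.04, 0, 0, 0], [0, 0.04, 0, 0, 0], [0, 0, 0, 0, 0], [0, 0, 0, 0, 0]])

```text
clock: 2.0
position: [419.0, -105.4, 231.1]
ee_rot: [0.097, 0.995, -0.0, -0.0]
contact_force: [0.4, -0.8, -0.4]
gripper_width: 0.1
```

```bash
python3 st.py
```

```text
t 2.0 bank xy [-117.4  -96.2] z 231.1 F bank [ 0.57 -0.68] -0.36 w 0.1
tool x,y in bank deg -179.82 90.18 tilt [-6.e-04  0.e+00 -1.e+00] j6 -1.9
```

Call:
drive_tool(steps=[[0, 0.021, 0.006, 0, 0], [0, 0, 0.03, 0, 0], [0, 0, 0.03, 0, 0], [0, 0, 0.02, 0, 0], [-0.01, 0, 0, 0, 0], [-0.01, 0, 0, 0, 0], [0, 0, 0, 0, 0], [0, 0, 0, 0, 0]])

```text
clock: 2.8
position: [443.9, -89.7, 146.3]
ee_rot: [0.098, 0.995, 0.0, 0.001]
contact_force: [0.9, -0.1, 0.4]
gripper_width: 0.3
```

```bash
python3 st.py; python3 - <<'E'
from h import *
im,d=arm.get_image("side");cv2.imwrite("pics/a.png",cv2.resize(im[100:290,200:400],None,fx=3.5,fy=3,interpolation=cv2.INTER_CUBIC))
E
```

```text
t 2.8 bank xy [-96.1 -76. ] z 146.3 F bank [0.87 0.08] 0.38 w 0.3
tool x,y in bank deg 179.99 89.99 tilt [ 2.e-03  3.e-04 -1.e+00] j6 -1.93
```

View pics/a.png

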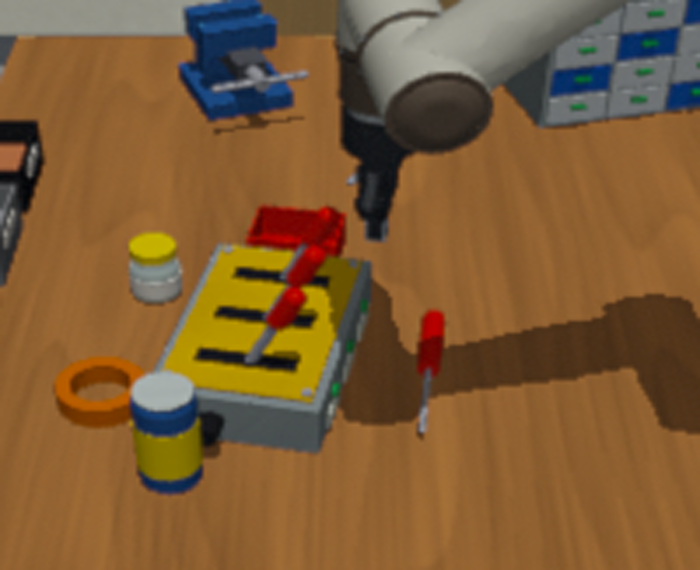

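Call:
drive_tool(steps=[[-0.005, 0, 0, 0, 0], [-0.005, 0, 0, 0, 0], [-0.005, 0, 0, 0, 0], [-0.005, 0, 0, 0, 0], [-0.004, 0, 0, 0, 0], [-0.004, 0, 0, 0, 0]])

```text
clock: 3.45
position: [470.1, -94.9, 145.1]
ee_rot: [0.098, 0.995, -0.0, -0.001]
contact_force: [-3.9, 2.2, 2.7]
gripper_width: 0.3
```

```bash
python3 st.py
```

```text
t 3.45 bank xy [-69.4 -76. ] z 145.1 F bank [-4.3   1.42] 2.75 w 0.3
tool x,y in bank deg -179.96 90.04 tilt [-0.0017  0.     -1.    ] j6 -1.91
```

Call:
drive_tool(steps=[[-0.003, 0, 0, 0, 0], [-0.002, 0, 0, 0, 0], [-0.002, 0, 0, 0, 0]])

```text
clock: 3.75
position: [476.6, -96.3, 145.2]
ee_rot: [0.098, 0.995, -0.0, -0.001]
contact_force: [-4.1, 0.4, 3.5]
gripper_width: -0.3
```

Call:
drive_tool(steps=[[-0.002, 0, 0, 0, 0], [0, 0, 0, 0, 0]])

```text
clock: 3.95
position: [479.2, -96.7, 145.2]
ee_rot: [0.098, 0.995, -0.0, -0.0]
contact_force: [-3.0, 0.7, 1.3]
gripper_width: 0.2
```

```bash
python3 st.py
```

```text
t 3.95 bank xy [-60.1 -76. ] z 145.2 F bank [-3.06  0.07] 1.27 w 0.2
tool x,y in bank deg -179.96 90.04 tilt [-2.e-04 -0.e+00 -1.e+00] j6 -1.9
```

Call:
drive_tool(steps=[[-0.002, 0, 0, 0, 0], [0, 0, 0, 0, 0]])

```text
clock: 4.15
position: [480.1, -97.0, 145.0]
ee_rot: [0.098, 0.995, -0.0, -0.001]
contact_force: [-6.0, 1.9, 3.7]
gripper_width: 0.2
```

Call:
drive_tool(steps=[[-0.0015, 0, 0, 0, 0], [0, 0, 0, 0, 0]])

```text
clock: 4.35
position: [480.7, -97.2, 145.2]
ee_rot: [0.098, 0.995, -0.0, -0.002]
contact_force: [-7.9, 3.2, 6.3]
gripper_width: -0.4
```

Call:
drive_tool(steps=[[-0.0015, 0, 0, 0, 0], [0, 0, 0, 0, 0]])

```text
clock: 4.55
position: [481.3, -97.4, 145.0]
ee_rot: [0.098, 0.995, -0.0, -0.003]
contact_force: [-9.9, 4.6, 7.9]
gripper_width: -0.1
```

The right lever is blocked: force rises steeply from bank x ≈ -59. I'll back off and try the middle one.

Call:
drive_tool(steps=[[0.02, 0, 0, 0, 0], [0.02, 0, 0, 0, 0], [0, 0.04, 0, 0, 0], [0, 0.036, 0, 0, 0], [-0.005, 0, 0, 0, 0], [-0.005, 0, 0, 0, 0], [-0.005, 0, 0, 0, 0], [-0.005, 0, 0, 0, 0], [-0.005, 0, 0, 0, 0], [-0.004, 0, 0, 0, 0], [-0.003, 0, 0, 0, 0], [0, 0, 0, 0, 0]])

```text
clock: 5.75
position: [490.3, -22.3, 145.0]
ee_rot: [0.099, 0.995, -0.0, -0.001]
contact_force: [-3.3, -0.1, 1.4]
gripper_width: -0.2
```

```bash
python3 st.py
```

```text
t 5.75 bank xy [-63.8  -0.8] z 145.0 F bank [-3.25 -0.71] 1.43 w -0.2
tool x,y in bank deg 179.97 89.97 tilt [-2.1e-03 -3.0e-04 -1.0e+00] j6 -2.05
```

Call:
drive_tool(steps=[[-0.002, 0, 0, 0, 0], [-0.002, 0, 0, 0, 0], [0, 0, 0, 0, 0]])

```text
clock: 6.05
position: [494.9, -22.6, 145.2]
ee_rot: [0.098, 0.995, -0.0, -0.0]
contact_force: [-3.9, -0.3, 2.6]
gripper_width: 0.1
```

Call:
drive_tool(steps=[[-0.002, 0, 0, 0, 0], [0, 0, 0, 0, 0]])

```text
clock: 6.25
position: [497.2, -22.7, 145.3]
ee_rot: [0.098, 0.995, -0.0, 0.0]
contact_force: [-2.7, -0.2, 1.5]
gripper_width: -0.0
```

Call:
drive_tool(steps=[[-0.0015, 0, 0, 0, 0], [0, 0, 0, 0, 0]])

```text
clock: 6.45
position: [498.6, -22.9, 145.4]
ee_rot: [0.098, 0.995, 0.0, 0.0]
contact_force: [-4.0, -0.5, 2.8]
gripper_width: 0.0
```

```bash
python3 st.py
```

```text
t 6.45 bank xy [-55.5   0.2] z 145.4 F bank [-3.87 -1.24] 2.76 w 0.0
tool x,y in bank deg -179.95 90.05 tilt [ 4.e-04  0.e+00 -1.e+00] j6 -2.05
```

Call:
drive_tool(steps=[[-0.002, 0, 0, 0, 0], [0, 0, 0, 0, 0]])

```text
clock: 6.65
position: [500.7, -23.3, 145.4]
ee_rot: [0.098, 0.995, 0.0, 0.0]
contact_force: [-2.9, -0.3, 2.5]
gripper_width: 0.2
```

Call:
drive_tool(steps=[[-0.002, 0, 0, 0, 0], [0, 0, 0, 0, 0]])

```text
clock: 6.85
position: [502.7, -23.7, 145.4]
ee_rot: [0.098, 0.995, 0.0, 0.0]
contact_force: [-3.1, 1.5, 2.9]
gripper_width: -0.2
```

Call:
drive_tool(steps=[[-0.002, 0, 0, 0, 0], [0, 0, 0, 0, 0]])

```text
clock: 7.05
position: [504.6, -24.1, 145.3]
ee_rot: [0.098, 0.995, 0.0, 0.0]
contact_force: [-3.6, 0.5, 2.4]
gripper_width: 0.0
```

The middle lever is free, since it moves well past the block point at steady drag. Pushing on.

Call:
drive_tool(steps=[[-0.004, 0, 0, 0, 0], [-0.004, 0, 0, 0, 0], [-0.004, 0, 0, 0, 0], [-0.004, 0, 0, 0, 0], [-0.004, 0, 0, 0, 0], [-0.004, 0, 0, 0, 0], [-0.004, 0, 0, 0, 0], [0, 0, 0, 0, 0]])

```text
clock: 7.85
position: [532.6, -29.8, 145.4]
ee_rot: [0.098, 0.995, -0.0, 0.0]
contact_force: [-0.7, 0.3, -0.7]
gripper_width: 0.5
```

Call:
drive_tool(steps=[[-0.004, 0, 0, 0, 0], [-0.004, 0, 0, 0, 0], [-0.004, 0, 0, 0, 0], [-0.004, 0, 0, 0, 0], [-0.003, 0, 0, 0, 0], [0, 0, 0, 0, 0]])

```text
clock: 8.45
position: [551.2, -33.5, 145.3]
ee_rot: [0.098, 0.995, -0.0, 0.001]
contact_force: [-2.1, -0.7, 0.7]
gripper_width: 0.2
```

```bash
python3 st.py
```

```text
t 8.45 bank xy [-1.9  0.2] z 145.3 F bank [-1.94 -1.13] 0.67 w 0.2
tool x,y in bank deg -179.96 90.04 tilt [ 1.1e-03 -1.0e-04 -1.0e+00] j6 -2.0
```

Call:
drive_tool(steps=[[-0.003, 0, 0, 0, 0], [-0.003, 0, 0, 0, 0], [-0.002, 0, 0, 0, 0], [0, 0, 0, 0, 0]])

```text
clock: 8.85
position: [558.0, -34.9, 144.7]
ee_rot: [0.098, 0.995, -0.0, -0.001]
contact_force: [-2.5, 0.1, -0.9]
gripper_width: -0.2
```

Call:
drive_tool(steps=[[-0.002, 0, 0, 0, 0], [0, 0, 0, 0, 0]])

```text
clock: 9.05
position: [560.0, -35.4, 145.0]
ee_rot: [0.098, 0.995, -0.0, -0.0]
contact_force: [-3.3, 0.0, -0.5]
gripper_width: 0.1
```

Call:
drive_tool(steps=[[-0.002, 0, 0, 0, 0], [0, 0, 0, 0, 0]])

```text
clock: 9.25
position: [562.2, -35.8, 145.3]
ee_rot: [0.098, 0.995, -0.0, -0.0]
contact_force: [-1.6, 0.1, -0.4]
gripper_width: 0.3
```

```bash
python3 st.py
```

```text
t 9.25 bank xy [9.4 0. ] z 145.3 F bank [-1.64 -0.19] -0.43 w 0.3
tool x,y in bank deg -179.96 90.04 tilt [-1.e-04 -2.e-04 -1.e+00] j6 -1.99
```

Call:
drive_tool(steps=[[-0.002, 0, 0, 0, 0], [0, 0, 0, 0, 0]])

```text
clock: 9.45
position: [564.4, -36.2, 145.5]
ee_rot: [0.098, 0.995, -0.0, 0.0]
contact_force: [-2.1, 0.1, -1.0]
gripper_width: 0.4
```

Call:
drive_tool(steps=[[-0.0015, 0, 0, 0, 0], [0, 0, 0, 0, 0]])

```text
clock: 9.65
position: [565.7, -36.4, 145.3]
ee_rot: [0.098, 0.995, -0.0, 0.0]
contact_force: [-2.9, -0.1, -1.0]
gripper_width: 0.2
```

Call:
drive_tool(steps=[[-0.0015, 0, 0, 0, 0], [0, 0, 0, 0, 0]])

```text
clock: 9.85
position: [566.9, -36.7, 145.2]
ee_rot: [0.098, 0.995, -0.0, -0.0]
contact_force: [-2.8, 0.2, -0.7]
gripper_width: -0.1
```

Call:
drive_tool(steps=[[-0.0015, 0, 0, 0, 0], [0, 0, 0, 0, 0]])

```text
clock: 10.05
position: [567.3, -36.8, 145.0]
ee_rot: [0.098, 0.995, -0.0, -0.001]
contact_force: [-6.2, 1.3, 1.5]
gripper_width: -0.1
```

Call:
drive_tool(steps=[[-0.0015, 0, 0, 0, 0], [0, 0, 0, 0, 0]])

```text
clock: 10.25
position: [567.7, -37.0, 144.9]
ee_rot: [0.098, 0.995, -0.0, -0.003]
contact_force: [-8.2, 2.2, 2.9]
gripper_width: -0.2
```

Call:
drive_tool(steps=[[-0.0015, 0, 0, 0, 0], [0, 0, 0, 0, 0]])

```text
clock: 10.45
position: [568.0, -37.1, 144.7]
ee_rot: [0.098, 0.995, -0.0, -0.004]
contact_force: [-10.4, 5.4, 4.1]
gripper_width: -0.1
```

Middle lever is at its stop (force rose over the last 1 mm at bank x ≈ 15). Next, the left lever.

Call:
drive_tool(steps=[[0.02, 0, 0, 0, 0], [0.025, 0, 0, 0, 0], [0.025, 0, 0, 0, 0], [0.025, 0, 0, 0, 0], [0.02, 0, 0, 0, 0], [0, 0.04, 0, 0, 0], [0, 0.035, 0, 0, 0], [0, 0, 0, 0, 0]])

```text
clock: 11.25
position: [477.0, 62.2, 147.0]
ee_rot: [0.096, 0.995, 0.002, 0.004]
contact_force: [-0.0, -0.3, 0.6]
gripper_width: 0.0
```

```bash
python3 st.py; python3 - <<'E'
from h import *
for n,a,b in(("side",(100,290),(200,400)),("top",(150,290),(200,400))):
    im,d=arm.get_image(n);cv2.imwrite(f"pics/b_{n}.png",cv2.resize(im[a[0]:a[1],b[0]:b[1]],None,fx=3,fy=3,interpolation=cv2.INTER_CUBIC))
E
```

```text
t 11.25 bank xy [-93.4  79.5] z 147.0 F bank [ 0.06 -0.33] 0.55 w 0.0
tool x,y in bank deg -179.68 90.32 tilt [ 0.0081  0.0026 -1.    ] j6 -2.23
```

View pics/b_side.png

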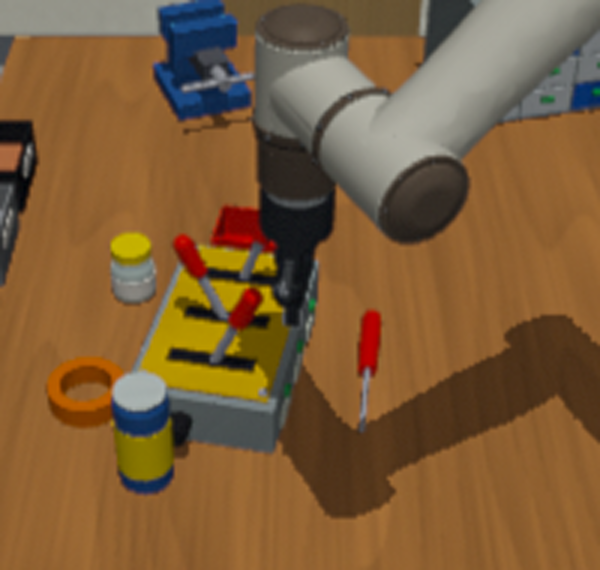

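View pics/b_top.png

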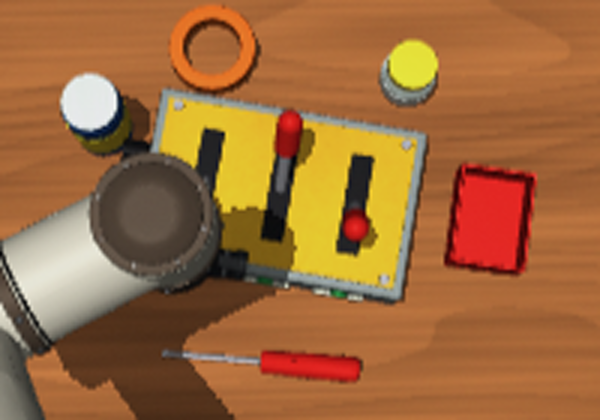

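Middle lever leans fully over in both views: side (190,250), top (288,125). The left lever is at side (245,300), the finger behind it. Now feeling the left one.

Call:
drive_tool(steps=[[-0.005, 0, 0, 0, 0], [-0.005, 0, 0, 0, 0], [-0.005, 0, 0, 0, 0], [-0.005, 0, 0, 0, 0], [-0.005, 0, 0, 0, 0], [-0.005, 0, 0, 0, 0], [0, 0, 0, 0, 0]])

```text
clock: 12.05
position: [502.7, 52.3, 144.9]
ee_rot: [0.098, 0.995, -0.0, -0.0]
contact_force: [-1.0, 0.1, -0.7]
gripper_width: 0.1
```

```bash
python3 st.py
```

```text
t 12.05 bank xy [-66.2  74.8] z 144.9 F bank [-0.98 -0.09] -0.68 w 0.1
tool x,y in bank deg -179.99 90.01 tilt [-1.e-03 -2.e-04 -1.e+00] j6 -2.19
```

Call:
drive_tool(steps=[[-0.002, 0, 0, 0, 0], [-0.002, 0, 0, 0, 0], [0, 0, 0, 0, 0]])

```text
clock: 12.35
position: [506.5, 51.8, 145.3]
ee_rot: [0.098, 0.995, -0.0, -0.0]
contact_force: [-2.7, -0.2, 1.9]
gripper_width: -0.3
```

Call:
drive_tool(steps=[[-0.002, 0, 0, 0, 0], [0, 0, 0, 0, 0]])

```text
clock: 12.55
position: [508.6, 51.4, 145.3]
ee_rot: [0.098, 0.995, -0.0, -0.0]
contact_force: [-3.1, -0.3, 2.0]
gripper_width: 0.2
```

Call:
drive_tool(steps=[[-0.002, 0, 0, 0, 0], [0, 0, 0, 0, 0]])

```text
clock: 12.75
position: [509.8, 51.1, 145.3]
ee_rot: [0.098, 0.995, -0.0, -0.001]
contact_force: [-5.6, 2.5, 4.0]
gripper_width: -0.3
```

Call:
drive_tool(steps=[[-0.0015, 0, 0, 0, 0], [0, 0, 0, 0, 0]])

```text
clock: 12.95
position: [510.6, 50.9, 145.6]
ee_rot: [0.098, 0.995, -0.0, -0.001]
contact_force: [-8.9, 3.3, 6.9]
gripper_width: 0.3
```

```bash
python3 st.py
```

```text
t 12.95 bank xy [-58.2  74.9] z 145.6 F bank [-9.35  1.55] 6.94 w 0.3
tool x,y in bank deg -179.96 90.04 tilt [-3.e-03 -1.e-04 -1.e+00] j6 -2.18
```

The left lever is blocked at the same place, so the order is middle, right, left. Going to the right one.

Call:
drive_tool(steps=[[0.02, 0, 0, 0, 0], [0.02, 0, 0, 0, 0], [0, -0.03, 0, 0, 0], [0, -0.04, 0, 0, 0], [0, -0.04, 0, 0, 0], [0, -0.04, 0, 0, 0], [0, 0, 0, 0, 0], [0, 0, 0, 0, 0], [-0.01, 0, 0, 0, 0], [-0.005, 0, 0, 0, 0], [-0.005, 0, 0, 0, 0], [-0.005, 0, 0, 0, 0], [-0.005, 0, 0, 0, 0], [-0.004, 0, 0, 0, 0], [0, 0, 0, 0, 0]])

```text
clock: 14.45
position: [477.5, -95.2, 145.2]
ee_rot: [0.098, 0.995, -0.0, 0.0]
contact_force: [0.1, -0.4, 0.4]
gripper_width: 0.1
```

```bash
python3 st.py
```

```text
t 14.45 bank xy [-62.1 -74.8] z 145.2 F bank [ 0.12 -0.34] 0.4 w 0.1
tool x,y in bank deg -179.95 90.05 tilt [ 2.e-04 -1.e-04 -1.e+00] j6 -1.9
```

Call:
drive_tool(steps=[[-0.002, 0, 0, 0, 0], [0, 0, 0, 0, 0]])

```text
clock: 14.65
position: [478.9, -95.6, 145.3]
ee_rot: [0.098, 0.995, -0.0, 0.0]
contact_force: [-0.4, 0.7, -0.0]
gripper_width: -0.1
```

Call:
drive_tool(steps=[[-0.002, 0, 0, 0, 0], [0, 0, 0, 0, 0]])

```text
clock: 14.85
position: [479.8, -96.0, 145.2]
ee_rot: [0.098, 0.995, -0.0, -0.001]
contact_force: [-3.6, 0.9, 2.1]
gripper_width: 0.0
```

```bash
python3 st.py
```

```text
t 14.85 bank xy [-59.6 -75.1] z 145.2 F bank [-3.73  0.15] 2.14 w 0.0
tool x,y in bank deg -179.97 90.03 tilt [-2.1e-03  1.0e-04 -1.0e+00] j6 -1.9
```

Call:
drive_tool(steps=[[-0.0015, 0, 0, 0, 0], [0, 0, 0, 0, 0]])

```text
clock: 15.05
position: [481.7, -96.4, 145.3]
ee_rot: [0.098, 0.995, -0.0, -0.001]
contact_force: [-3.9, 0.8, 2.9]
gripper_width: 0.2
```

Call:
drive_tool(steps=[[-0.0015, 0, 0, 0, 0], [0, 0, 0, 0, 0]])

```text
clock: 15.25
position: [483.7, -96.6, 145.3]
ee_rot: [0.098, 0.995, -0.0, -0.0]
contact_force: [-2.8, 1.3, 2.5]
gripper_width: 0.2
```

Call:
drive_tool(steps=[[-0.0015, 0, 0, 0, 0], [0, 0, 0, 0, 0]])

```text
clock: 15.45
position: [485.5, -96.9, 145.4]
ee_rot: [0.098, 0.995, -0.0, 0.0]
contact_force: [-2.9, 0.2, 3.3]
gripper_width: 0.3
```

Call:
drive_tool(steps=[[-0.0015, 0, 0, 0, 0], [0, 0, 0, 0, 0]])

```text
clock: 15.65
position: [487.0, -97.2, 145.4]
ee_rot: [0.098, 0.995, -0.0, 0.0]
contact_force: [-2.6, 0.3, 2.8]
gripper_width: -0.0
```

Free. Pushing the right lever over.

Call:
drive_tool(steps=[[-0.004, 0, 0, 0, 0], [-0.004, 0, 0, 0, 0], [-0.004, 0, 0, 0, 0], [-0.004, 0, 0, 0, 0], [-0.004, 0, 0, 0, 0], [-0.004, 0, 0, 0, 0], [-0.004, 0, 0, 0, 0], [0, 0, 0, 0, 0]])

```text
clock: 16.45
position: [515.2, -102.7, 145.4]
ee_rot: [0.098, 0.995, 0.0, 0.001]
contact_force: [-0.8, 0.0, -0.3]
gripper_width: 0.3
```

Call:
drive_tool(steps=[[-0.004, 0, 0, 0, 0], [-0.004, 0, 0, 0, 0], [-0.004, 0, 0, 0, 0], [-0.004, 0, 0, 0, 0], [-0.004, 0, 0, 0, 0], [-0.004, 0, 0, 0, 0], [-0.003, 0, 0, 0, 0], [-0.002, 0, 0, 0, 0], [-0.002, 0, 0, 0, 0], [0, 0, 0, 0, 0]])

```text
clock: 17.45
position: [544.4, -108.6, 144.7]
ee_rot: [0.098, 0.995, 0.0, -0.0]
contact_force: [-2.3, 1.1, -0.5]
gripper_width: 0.6
```

```bash
python3 st.py
```

```text
t 17.45 bank xy [  6.1 -74.9] z 144.7 F bank [-2.52  0.66] -0.52 w 0.6
tool x,y in bank deg -179.97 90.03 tilt [-1.e-03  1.e-04 -1.e+00] j6 -1.86
```

Call:
drive_tool(steps=[[-0.002, 0, 0, 0, 0], [-0.002, 0, 0, 0, 0], [-0.0015, 0, 0, 0, 0], [0, 0, 0, 0, 0]])

```text
clock: 17.85
position: [550.2, -109.8, 145.3]
ee_rot: [0.098, 0.995, -0.0, 0.0]
contact_force: [-3.1, 0.5, -0.7]
gripper_width: -0.3
```

Call:
drive_tool(steps=[[-0.0015, 0, 0, 0, 0], [0, 0, 0, 0, 0]])

```text
clock: 18.05
position: [551.6, -110.1, 145.4]
ee_rot: [0.098, 0.995, -0.0, 0.0]
contact_force: [-2.6, -0.0, 0.4]
gripper_width: -0.1
```

Call:
drive_tool(steps=[[-0.0015, 0, 0, 0, 0], [0, 0, 0, 0, 0]])

```text
clock: 18.25
position: [552.3, -110.3, 145.2]
ee_rot: [0.098, 0.995, -0.0, -0.001]
contact_force: [-4.6, 0.9, -1.0]
gripper_width: 0.3
```

Call:
drive_tool(steps=[[-0.0015, 0, 0, 0, 0], [0, 0, 0, 0, 0]])

```text
clock: 18.45
position: [552.7, -110.4, 145.0]
ee_rot: [0.098, 0.995, 0.0, -0.002]
contact_force: [-6.8, 2.2, 1.1]
gripper_width: 0.1
```

Call:
drive_tool(steps=[[-0.0015, 0, 0, 0, 0], [0, 0, 0, 0, 0]])

```text
clock: 18.65
position: [553.1, -110.5, 144.8]
ee_rot: [0.098, 0.995, 0.0, -0.003]
contact_force: [-9.2, 3.9, 2.3]
gripper_width: -0.1
```

Call:
drive_tool(steps=[[-0.001, 0, 0, 0, 0], [0, 0, 0, 0, 0]])

```text
clock: 18.85
position: [553.3, -110.6, 144.7]
ee_rot: [0.098, 0.995, 0.0, -0.004]
contact_force: [-10.4, 4.0, 3.7]
gripper_width: 0.0
```

```bash
python3 st.py
```

```text
t 18.85 bank xy [ 15.3 -75. ] z 144.7 F bank [-11.     1.86] 3.67 w 0.0
tool x,y in bank deg -179.99 90.01 tilt [-0.0082  0.001  -1.    ] j6 -1.86
```

Right lever is home. Now back out to the left one.

Call:
drive_tool(steps=[[0.02, 0, 0, 0, 0], [0.025, 0, 0, 0, 0], [0.025, 0, 0, 0, 0], [0.025, 0, 0, 0, 0], [0.02, 0, 0, 0, 0], [0, 0.03, 0, 0, 0], [0, 0.04, 0, 0, 0], [0, 0.04, 0, 0, 0], [0, 0.04, 0, 0, 0], [0, 0, 0, 0, 0], [0, 0, 0, 0, 0], [-0.01, 0, 0, 0, 0], [-0.005, 0, 0, 0, 0], [-0.005, 0, 0, 0, 0], [-0.005, 0, 0, 0, 0], [-0.005, 0, 0, 0, 0], [-0.002, 0, 0, 0, 0], [0, 0, 0, 0, 0]])

```text
clock: 20.65
position: [504.9, 52.0, 145.2]
ee_rot: [0.098, 0.995, -0.0, -0.0]
contact_force: [0.6, 1.0, 0.8]
gripper_width: -0.3
```

```bash
python3 st.py
```

```text
t 20.65 bank xy [-64.  75.] z 145.2 F bank [0.42 1.12] 0.75 w -0.3
tool x,y in bank deg -179.98 90.02 tilt [-1.e-04 -1.e-04 -1.e+00] j6 -2.19
```

Call:
drive_tool(steps=[[-0.002, 0, 0, 0, 0], [-0.002, 0, 0, 0, 0], [0, 0, 0, 0, 0]])

```text
clock: 20.95
position: [508.4, 51.5, 145.3]
ee_rot: [0.098, 0.995, -0.0, -0.0]
contact_force: [0.3, 0.5, -0.2]
gripper_width: 0.0
```

Call:
drive_tool(steps=[[-0.002, 0, 0, 0, 0], [0, 0, 0, 0, 0]])

```text
clock: 21.15
position: [510.0, 51.0, 145.3]
ee_rot: [0.098, 0.995, -0.0, -0.001]
contact_force: [-3.3, 1.5, 2.3]
gripper_width: -0.3
```

Call:
drive_tool(steps=[[-0.0015, 0, 0, 0, 0], [0, 0, 0, 0, 0]])

```text
clock: 21.35
position: [511.8, 50.7, 145.3]
ee_rot: [0.098, 0.995, -0.0, -0.0]
contact_force: [-4.6, 0.8, 2.0]
gripper_width: -0.2
```

Call:
drive_tool(steps=[[-0.0015, 0, 0, 0, 0], [0, 0, 0, 0, 0]])

```text
clock: 21.55
position: [513.6, 50.4, 145.4]
ee_rot: [0.098, 0.995, -0.0, 0.0]
contact_force: [-3.6, 0.8, 2.8]
gripper_width: -0.0
```

Call:
drive_tool(steps=[[-0.0015, 0, 0, 0, 0], [0, 0, 0, 0, 0]])

```text
clock: 21.75
position: [515.2, 50.1, 145.3]
ee_rot: [0.098, 0.995, -0.0, 0.0]
contact_force: [-2.9, 0.9, 2.5]
gripper_width: 0.0
```

```bash
python3 st.py
```

```text
t 21.75 bank xy [-53.6  75.1] z 145.3 F bank [-2.98  0.28] 2.49 w 0.0
tool x,y in bank deg -179.96 90.04 tilt [ 2.e-04 -1.e-04 -1.e+00] j6 -2.18
```

Free.

Call:
drive_tool(steps=[[-0.004, 0, 0, 0, 0], [-0.004, 0, 0, 0, 0], [-0.004, 0, 0, 0, 0], [-0.004, 0, 0, 0, 0], [-0.004, 0, 0, 0, 0], [-0.004, 0, 0, 0, 0], [-0.004, 0, 0, 0, 0], [0, 0, 0, 0, 0]])

```text
clock: 22.55
position: [543.3, 44.7, 145.3]
ee_rot: [0.098, 0.995, 0.0, 0.001]
contact_force: [-1.3, -0.3, -0.2]
gripper_width: -0.1
```

Call:
drive_tool(steps=[[-0.004, 0, 0, 0, 0], [-0.004, 0, 0, 0, 0], [-0.004, 0, 0, 0, 0], [-0.004, 0, 0, 0, 0], [-0.004, 0, 0, 0, 0], [-0.004, 0, 0, 0, 0], [-0.003, 0, 0, 0, 0], [-0.003, 0, 0, 0, 0], [-0.002, 0, 0, 0, 0], [0, 0, 0, 0, 0]])

```text
clock: 23.55
position: [573.7, 38.4, 144.7]
ee_rot: [0.098, 0.995, -0.0, -0.0]
contact_force: [-2.1, 0.7, -0.3]
gripper_width: 0.5
```

Call:
drive_tool(steps=[[-0.002, 0, 0, 0, 0], [-0.002, 0, 0, 0, 0], [-0.0015, 0, 0, 0, 0], [0, 0, 0, 0, 0]])

```text
clock: 23.95
position: [579.2, 37.2, 145.2]
ee_rot: [0.098, 0.995, -0.0, -0.0]
contact_force: [-3.0, 1.5, -0.5]
gripper_width: -0.3
```

```bash
python3 st.py
```

```text
t 23.95 bank xy [11.8 74.9] z 145.2 F bank [-3.22  0.91] -0.54 w -0.3
tool x,y in bank deg -179.97 90.03 tilt [-4.e-04 -3.e-04 -1.e+00] j6 -2.11
```

Call:
drive_tool(steps=[[-0.0015, 0, 0, 0, 0], [-0.0015, 0, 0, 0, 0], [0, 0, 0, 0, 0]])

```text
clock: 24.25
position: [581.7, 36.7, 145.1]
ee_rot: [0.098, 0.995, -0.0, -0.001]
contact_force: [-5.1, 0.6, -0.7]
gripper_width: 0.3
```

Call:
drive_tool(steps=[[-0.0015, 0, 0, 0, 0], [0, 0, 0, 0, 0]])

```text
clock: 24.45
position: [582.1, 36.6, 144.9]
ee_rot: [0.098, 0.995, -0.0, -0.002]
contact_force: [-6.5, 2.3, 1.0]
gripper_width: -0.2
```

Call:
drive_tool(steps=[[-0.0015, 0, 0, 0, 0], [0, 0, 0, 0, 0]])

```text
clock: 24.65
position: [582.5, 36.4, 144.8]
ee_rot: [0.098, 0.995, -0.0, -0.003]
contact_force: [-9.0, 2.6, 1.7]
gripper_width: 0.0
```

```bash
python3 st.py
```

```text
t 24.65 bank xy [15.1 74.8] z 144.8 F bank [-9.33  0.79] 1.67 w 0.0
tool x,y in bank deg -179.98 90.02 tilt [-6.e-03 -1.e-04 -1.e+00] j6 -2.1
```

One more millimetre, then withdraw clear and look.

Call:
drive_tool(steps=[[-0.001, 0, 0, 0, 0], [0, 0, 0, 0, 0]])

```text
clock: 24.85
position: [582.7, 36.4, 144.7]
ee_rot: [0.098, 0.995, -0.0, -0.004]
contact_force: [-11.7, 5.0, 3.5]
gripper_width: -0.0
```

Call:
drive_tool(steps=[[0.02, 0, 0, 0, 0], [0.025, 0, 0, 0, 0], [0.025, 0, 0, 0, 0], [0.025, 0, 0, 0, 0], [0.025, 0, 0, 0, 0], [0, 0, -0.03, 0, 0], [0, 0, -0.03, 0, 0], [0, 0, -0.03, 0, 0], [0, -0.04, 0, 0, 0], [0, -0.04, 0, 0, 0], [0, -0.04, 0, 0, 0], [0, -0.04, 0, 0, 0], [0, -0.04, 0, 0, 0], [0, -0.04, 0, 0, 0], [0, -0.04, 0, 0, 0], [0, -0.04, 0, 0, 0], [0, -0.04, 0, 0, 0], [0, -0.04, 0, 0, 0], [0, 0, 0, 0, 0], [0, 0, 0, 0, 0]])

```text
clock: 26.85
position: [391.2, -334.4, 236.0]
ee_rot: [0.099, 0.995, -0.001, 0.002]
contact_force: [0.8, 0.5, 0.5]
gripper_width: -0.0
```

```bash
python3 st.py; python3 - <<'E'
from h import *
C=np.array([553,-34]);a=-.197
R=np.array([[np.cos(a),-np.sin(a)],[np.sin(a),np.cos(a)]])
for n,A,b in(("side",(100,290),(180,380)),("top",(150,290),(200,400))):
    im,d=arm.get_image(n);cv2.imwrite(f"pics/c_{n}.png",cv2.resize(im[A[0]:A[1],b[0]:b[1]],None,fx=3,fy=3,interpolation=cv2.INTER_CUBIC))
    h=cv2.cvtColor(im,cv2.COLOR_BGR2HSV)
    m=(cv2.inRange(h,(0,140,80),(8,255,255))|cv2.inRange(h,(172,140,80),(180,255,255)))
    N,l,s,c=cv2.connectedComponentsWithStats(m)
    for i in range(1,N):
        if 20<s[i,4]<400 and b[0]<c[i][0]<b[1] and A[0]<c[i][1]<A[1]: print(n,s[i],c[i].round(1),onz(n,c[i],155).round(1))
    for yy in(75,0,-75):
        for J in(.82,.87):
            q=C+R@[100*np.sin(J-.45),yy];print(yy,J,proj(n,[*q,65+100*np.cos(J-.45)]).round(1))
E
```

```text
t 26.85 bank xy [ -99.9 -326.3] z 236.0 F bank [0.65 0.61] 0.5 w -0.0
tool x,y in bank deg 179.93 89.93 tilt [ 0.003 -0.002 -1.   ] j6 -1.38
side [258 178  11  15  89] [262.8 184.6] [593.7 -42.9 155. ]
side [251 192  12  15  94] [256.8 198.6] [608.7  31.7 155. ]
side [319 203   8  22 136] [322.7 213.4] [397.9 100.3 155. ]
75 0.82 [258.4 198. ]
75 0.87 [257.1 198.3]
0 0.82 [264.3 184.2]
0 0.87 [263.  184.4]
-75 0.82 [269.7 171.3]
-75 0.87 [268.4 171.6]
top [266 181   8  17 111] [269.2 189.3] [610.2  31.9 155. ]
top [292 186   9  17 113] [295.7 194.2] [594.4 -41.9 155. ]
top [318 191  10  16 118] [322.4 198.6] [ 580.3 -115.9  155. ]
top [287 267  33  11 280] [303.  271.5] [379.8 -56.5 155. ]
75 0.82 [269.  191.5]
75 0.87 [269.3 190.1]
0 0.82 [295.5 196.1]
0 0.87 [295.8 194.7]
-75 0.82 [322.1 200.7]
-75 0.87 [322.3 199.2]
```

View pics/c_side.png

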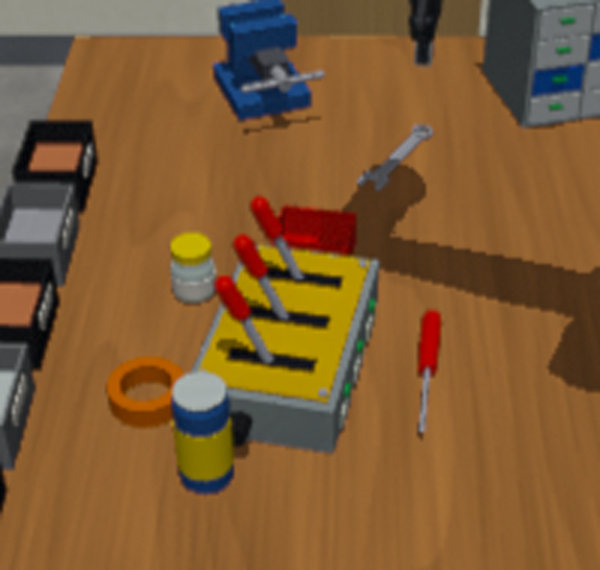

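View pics/c_top.png

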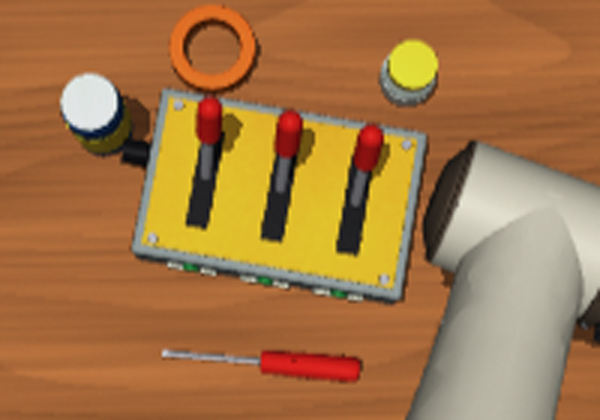

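All three levers lean fully to the far side: side (230,295), (250,255), (265,215); top (209,118), (288,133), (370,147). Grip centroids match joint 0.87 in both views, except the right one in the side view, where the bin merges with it. The bystanders are where they were and the arm is clear.

```bash
python3 -c "
from bench import arm
print(arm.job_done())"
```

```text
the job is handed in; nothing more can be done
None
```

All three levers are over on the far side against their stops, and the job is handed in. I felt the right lever blocked, found the middle one free and threw it. The left was then still blocked, so I threw the right and the left last.

- **Force:** The highest I read at any lever was about 13–14 N, under the 20 N limit. Forces are only read at the end of each move call, so brief peaks in between were not seen.
- **At the stops:** Each lever's force rose sharply over the last millimetre, at the same place on the bank for all three (bank x ≈ 15 mm).
- **Final pictures:** With the arm clear, the left and middle grips match joint 0.87 to about 1 pixel in both views. The right grip matches in the top view only. In the side view it merges with the red bin, so that view gave no number for it, though the picture shows it leaning fully over like the others.
- **Bystanders:** The jar, tape, can and screwdriver looked unmoved in both last views, and the bin and wrench in the side view. The arm hid the bin and wrench in the last top view. I did not check the carton in the final pictures, but the arm never went near it.
- **Time:** About 27 s of the 61 s allowed.

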